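Start the clamp spindle in its thread

TASK

The crank spindle of the blue screw clamp rests on top of its thread and is locked by the red-headed pin: draw the pin straight out and park it upright in the yellow side notch, seated on its collar. Then take the crank by its black handle, turn it backward (anticlockwise from above) until the spindle drops into the start of the thread, and turn it forward (clockwise) one full turn from there. Finish while still gripping the handle with the spindle held so, and leave everything else on the bench where it is.

Things in the scene. Friction and masses are not known exactly. Their poses are not given: they have to be found in the camera images.
- pin: Locking pin, 114 mm, 0.12 kg, upright, loose. Origin on its axis at the collar's underside; z up to the head. Below: shank 10 mm dia., 30 mm long, last 7 mm tapered. Above: collar 22 mm dia., 5 thick; stem 10 mm dia.; red head 20 mm dia. from 50 to 84 mm, grip there. Starts seated in the bore; free once lifted 30 mm. Its stem blocks the tail of the crank arm.
- bore (a point): Mouth of the pin's bore, 11.6 mm dia., right through the 20 mm thick top of the blue bridge, 90 mm above the bench, 45 mm from the spindle axis towards the notch. z up; axes of the clamp.
- notch (a point): U notch 14 mm wide in a yellow ledge on the clamp's +y side, open outward (+y). Point: on the notch's centre line at the ledge's top face, 35 mm above the bench, 7 mm from the inner end, 20 mm from the mouth. Ledge 12 mm thick, 50 wide, 23 mm of air below. x across the notch, z up. Parked: shank in the notch, collar on the ledge, pin's origin here. Spindle axis is 132 mm away at -y.
- boss (a point): Centre of the top face of the steel threaded boss (64 mm dia.), on the spindle's vertical axis, 100 mm above the bench; clamp's axes, z up. The clamp is fixed; its place and yaw (within 0.35 rad) vary. Blue base 170 x 210 mm; bridge 80 mm wide, 190 long along its y, top at 90 mm. Spindle 32 mm dia. carries the crank hub, 40 mm dia.
- handle: Black upright crank handle 18 mm dia., 45 mm tall, turns freely on its stud, so the hand can carry it round at one yaw. Origin: centre of its underside, 24.5 mm + spindle_lift above the boss's top and 55 mm from the axis; z up. Hub and arm lie below it; the tail reaches 53 mm to the other side. Gripped under 8 N it slips down in the pads at the drop; a hard grip holds the spindle up (18 N pull).
- crank (a joint): Crank and spindle turn, rad, grows forward (clockwise from above). Handle's bearing in the clamp's frame, anticlockwise from x: 5.512 minus this. Starts 1.3 to 2.3; tail meets the pin at 1.1. Turned back, the thread drop comes somewhere from +0.5 to -0.8; past it the spindle rides up again to a stop 2.5 rad on. Forward without a drop it meets a stop. Needs 1 to 2 N at the handle.
- spindle_lift (a joint): Spindle height, m, up positive. 0.004 to 0.007 at the start, 0.008 just before the drop, then falls to 0 (pulled down by 18 N of weight and spring). Then 8 mm down a turn: -0.008 after one turn; play 0.8 mm; lowest -0.0134. Seen: a red band above the boss shows until the drop hides it; then 12 mm of spindle show under the hub, 4 mm after one turn.
- wrench: Steel wrench 160 mm long, lying flat; a bystander. Origin at the centre of its underside.
- reagent_jar: Amber glass jar, 60 mm diameter, 100 mm tall, red cap; a bystander. Origin at the centre of its underside.
- beaker: Clear glass beaker, 70 mm diameter, 90 mm tall; a bystander. Origin at the centre of its underside.
- cork_ring: Cork ring, 90 mm diameter, 25 mm tall; a bystander. Origin at the centre of its underside.
- screw_cap: Red screw cap, 44 mm diameter, 20 mm tall; a bystander. Origin at the centre of its underside.
- wash_bottle: White wash bottle, 56 mm diameter, 130 mm tall, red cap; a bystander. Origin at the centre of its underside.
- seal_ring: Black rubber seal ring, 28 mm diameter, 5 mm thick, lying on the clamp's blue base plate on the robot's side; a bystander. Origin at the centre of its underside.

How it is judged:
By the outcome, as a careful person would: the job done as asked, in the order asked, and still so for the second after the job is handed in, while the arm keeps its last pose, push and grip.
It also fails if it takes over 72 s, if anything falls off the work surface, if the arm or the gripper's body presses on something with over 40 N, if the wrist force passes 120 N, or if a joint passes its speed limit or range.

ROBOT

A 6-joint arm with a two-finger parallel gripper is mounted at the origin on the work surface. World frame = base frame: x ahead of the robot, y to its left, z up, the work surface at z = 0. Lengths are in m, angles in rad, forces in N, time in s.
With the tool pointing down it reaches from about 0.3 to 0.775 m from the base axis. Payload 14.6 kg.
Tool frame: the origin (TCP) lies on the centre line of the jaws, within the pads' length; the fingertips stand 14 mm ahead of it and the grasp point (between the pads) lies 5 mm behind it; x points along the fingers, y is the direction in which the jaws open and shut, and the axes are right-handed (so a half turn about x gives the same grasp; the last joint's range is limited). The gripper opens to 94 mm and grips with 3 to 60 N. Pads are 16 mm wide; open, the fingers measure 119 mm over their backs; the gripper's body (75 mm by 177 mm) begins 78 mm behind the grasp point.
Start: joints at [1.099, 0.3, 1.521, -0, 1.321, -0.067], TCP at [0.217, 0.506, 0.219] pointing down, gripper open.
Joint ranges: [-3.03, 3.03], [-0.79, 2.21], [0.23, 2.52], [-1.04, 4.18], [0, 3.07], [-2.55, 2.55]. Speed limits (rad/s): [2.22, 2.22, 2.57, 3.14, 3.14, 3.14].

INTERFACE

Orientations are given as [roll, pitch, yaw] about the fixed x, y, z axes, in that order (R = Rz(yaw) Ry(pitch) Rx(roll)).
In Python, from station import * gives the robot as it stands. The module is installed in compiled form; this text tells all that it offers.
- The arm moves only by the shell command python3 -m handwheel 'ROWS' [FORCE]. ROWS is JSON, a list of rows, each a list of 3 entries, a list of its own where there are three numbers: the shift along the tool's x, y, z in mm, then the turn about the tool's x in rad, then the gripper command: -1 is fully open, 1 is shut, values between are in proportion. In form: [[[dx, dy, dz], spin, gripper], ...]. A call has exactly 5 rows; each row is the pose to reach, as a shift and turn from the pose measured when the call began, along the tool's axes at that moment; what a row does not reach only later rows make up. A row lasts 1/10 s, in which the tool goes at most 50 mm and 8.59 degrees, less where a joint would pass 70% of its speed; a pose out of reach is approached as far as the arm can. A call with a gripper value outside its range is refused whole. The fingers move at their own pace and stop on an object; FORCE is the grip in N (left out, the last holds). Time passes only in rows, so rows that repeat a pose let the fingers close, or fill a call up. It gives the time, the measured TCP pose, the force and the opening at its end, in the units of the state.
- get_obs(): the state, without advancing time (a new reading comes with each control period).
- camera(name): name is "scene" or "top" or "wrist"; returns (picture, depth): 400x640x3 uint8, blue, green, red; 400x640 float32, m along the optical axis (not along the pixel's ray), 0 where there is no reading.
- camera_info(name): a dict with "fx", "fy", "cx", "cy" (pixels), "k1" (the pictures are not rectified: a ray, as slopes to the right and down, at radius r is drawn at 1 + k1 r^2 times it, then the intrinsics apply), "extrinsics" (4x4, takes a point from camera to world coordinates). Camera axes: x right, y down, z forward; pixel columns grow to the right and rows downward; lengths in m; the calibration is good to about 2 mm. A picture is of the moment at which its call begins: read the wrist's pose just before it. camera_info takes no time and is no camera call; for the wrist camera it gives the pose at the moment of the call.
- hand_in(): hands the job in, once; it reports no verdict.
The state is a dict: "time_s": time; "qpos": joint angles; "joint_vel": joint speeds; "tau": joint torques, N m; "ee_pos": TCP position; "eef_rot": TCP orientation; "force": force on the tool from outside, world axes, zero at the start; "moment": the same for the moment, N m; "grip_width": finger opening in m.
Only numpy, scipy, OpenCV 4.12 (cv2) and the standard library are available. Lean on these libraries where they do the work, as an engineer would, in place of code of your own. Each camera call takes 0.05 s, during which the arm holds its last target. There are 200 camera calls.

## Working session

There is one attempt and no reset: what is moved stays moved. The work goes in short steps, Python scripts to look and compute and a shell command to move; the robot and the scene stay as the last step left them, time stands still between calls to the robot, and variables do not carry over. Pictures are saved under pics/ and viewed, about 8 in all and at most 12, crops included, and the job is handed in when it is done.

```bash
mkdir -p pics; cat > h.py <<'E'
from station import *
import numpy as np, cv2
def ray(info,u,v):
    x=(u-info["cx"])/info["fx"]; y=(v-info["cy"])/info["fy"]
    r=np.hypot(x,y); s=r
    for _ in range(20): s=r/(1+info["k1"]*s*s)
    f=s/r if r>0 else 1
    E=np.array(info["extrinsics"]); return E[:3,3],E[:3,:3]@np.array([x*f,y*f,1.])
def onplane(info,u,v,z):
    o,d=ray(info,u,v); return o+d*(z-o[2])/d[2]
def bydepth(info,u,v,dep):
    o,d=ray(info,u,v); return o+d*dep
def proj(info,p):
    E=np.array(info["extrinsics"]); c=E[:3,:3].T@(np.array(p)-E[:3,3]); x,y=c[:2]/c[2]
    k=1+info["k1"]*(x*x+y*y); return info["fx"]*x*k+info["cx"],info["fy"]*y*k+info["cy"]
E
python3 - <<'E'
from h import *
o=get_obs();print({k:np.round(v,3) for k,v in o.items()})
for n in ["scene","top"]:
    i=camera_info(n);print(n,i["fx"],i["cx"],i["cy"],i["k1"],np.round(i["extrinsics"],3).tolist())
    p,d=camera(n);cv2.imwrite(f"pics/{n}0.png",p);np.save(f"{n}0.npy",d)
E
```

```text
{'time_s': np.float64(0.0), 'qpos': array([ 1.099,  0.3  ,  1.522, -0.   ,  1.321, -0.067]), 'joint_vel': array([ 0.   ,  0.001, -0.002,  0.   ,  0.001,  0.   ]), 'tau': array([ 0.0000e+00, -5.3181e+01, -3.5273e+01,  7.1000e-02,  2.4000e-02,
       -0.0000e+00]), 'ee_pos': array([0.217, 0.505, 0.219]), 'eef_rot': array([-1.627,  1.57 , -2.032]), 'force': array([ 0.892,  1.072, -0.833]), 'moment': array([ 0.021, -0.001, -0.007]), 'grip_width': np.float64(0.094)}
scene 407.46719375532064 320.57734674832426 193.72082512881033 0.027266389325740846 [[-0.808, 0.441, -0.391, 0.949], [0.589, 0.594, -0.548, 0.51], [-0.009, -0.673, -0.74, 0.827], [0.0, 0.0, 0.0, 1.0]]
top 509.53904360138023 315.6140363822931 205.00913490890105 0.04936528029985519 [[0.029, -0.99, 0.139, 0.381], [-1.0, -0.03, -0.008, -0.005], [0.012, -0.139, -0.99, 1.58], [0.0, 0.0, 0.0, 1.0]]
```

View pics/scene0.png

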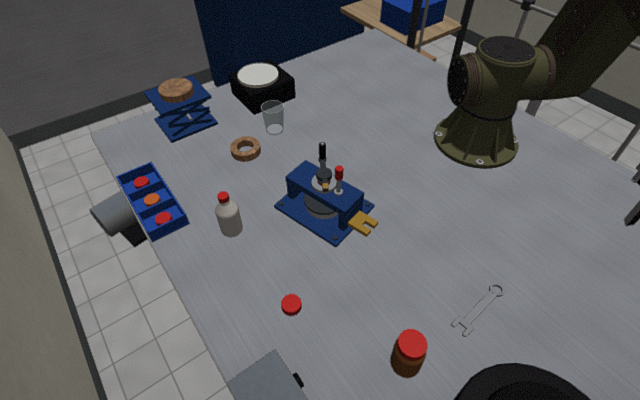

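View pics/top0.png

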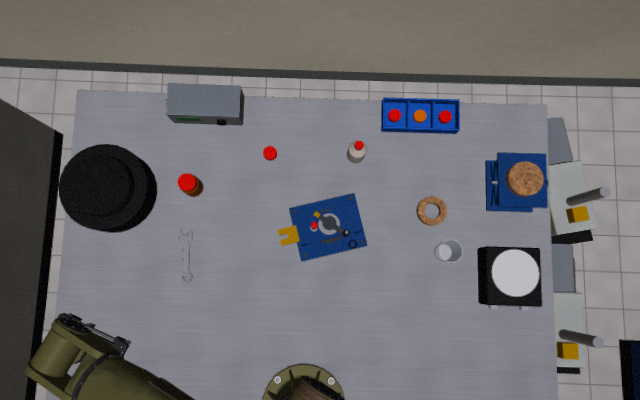

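The scene view shows the clamp at about (325,200), the pin head at (339,172) and the handle at (322,150). In the top view the ledge is at (288,235), the pin at (314,226) and the handle at (346,233). Next I take coarse measurements.

```bash
python3 - <<'E'
from h import *
t=cv2.imread("pics/top0.png");s=cv2.imread("pics/scene0.png")
it=camera_info("top");isc=camera_info("scene")
def blobs(img,lo,hi,box):
    x0,y0,x1,y1=box;h=cv2.cvtColor(img[y0:y1,x0:x1],cv2.COLOR_BGR2HSV);m=cv2.inRange(h,lo,hi)
    n,l,st,c=cv2.connectedComponentsWithStats(m);return [(c[k]+[x0,y0],st[k].tolist(),m) for k in range(1,n) if st[k][4]>8]
red=blobs(t,(0,150,80),(8,255,255),(270,190,370,265));print("red",[(r[0],r[1]) for r in red])
for r in red: print(onplane(it,*r[0],.165))
rs=blobs(s,(0,150,80),(8,255,255),(270,130,380,250));print("scene red",[(r[0],r[1]) for r in rs]); 
for r in rs: print(onplane(isc,*r[0],.157))
y=blobs(t,(18,120,80),(32,255,255),(270,190,370,265))
for r in y: print("yel",r[0],r[1],onplane(it,*r[0],.035))
h=cv2.cvtColor(t[180:270,270:380],cv2.COLOR_BGR2HSV);m=cv2.inRange(h,(105,130,40),(125,255,255))
c=max(cv2.findContours(m,0,1)[0],key=cv2.contourArea);b=cv2.boxPoints(cv2.minAreaRect(c))+[270,180]
for q in b: print("base",q,onplane(it,*q,.012))
for z,u,v in [(.17,346,233)]: print("handle top",onplane(it,u,v,z))
print("handle scene",onplane(isc,322,144,.175))
E
```

```text
red [(array([313.83333333, 225.16666667]), [42, 32, 5, 7, 30])]
[ 0.52346524 -0.01331837  0.165     ]
scene red [(array([338.94444444, 168.41666667]), [65, 36, 8, 6, 36])]
[ 0.51255419 -0.02546031  0.157     ]
yel [316.48 214.28] [44, 22, 6, 6, 25] [ 0.570141   -0.02116208  0.035     ]
yel [289.01162791 234.94573643] [8, 36, 21, 19, 258] [0.50447805 0.06034471 0.035     ]
base [288.71802521 208.30163956] [0.58900906 0.06523979 0.012     ]
base [354.20983124 192.89180374] [ 0.64373212 -0.1371504   0.012     ]
base [366.53769684 245.2852478 ] [ 0.48166504 -0.17802763  0.012     ]
base [301.04589081 260.69508362] [0.42863035 0.02167785 0.012     ]
handle top [ 0.50385321 -0.10313996  0.17      ]
handle scene [ 0.50519958 -0.10289063  0.175     ]
```

```bash
cat >> h.py <<'E'
from scipy.spatial.transform import Rotation as Ro
def toolR(): return Ro.from_euler("xyz",get_obs()["eef_rot"]).as_matrix()
def st():
    o=get_obs();R=toolR();print("t",round(float(o["time_s"]),2),"pos",np.round(o["ee_pos"],4),"F",np.round(o["force"],1),"w",round(float(o["grip_width"]),4),"toolx",np.round(R[:,0],3),"jaw ang",round(np.arctan2(R[1,1],R[0,1]),3),"q",np.round(o["qpos"],2))
def to(p):
    print("shift mm",np.round(toolR().T@(np.array(p)-get_obs()["ee_pos"])*1000,1))
E
python3 - <<'E'
from h import *
st();print(np.round(toolR(),3));to([.46,-.03,.3])
E_=0
i=camera_info("wrist");R=toolR();o=get_obs()["ee_pos"];E=np.array(i["extrinsics"])
print(i["fx"],i["cx"],i["cy"],i["k1"],"cam in tool",np.round(R.T@(E[:3,3]-o),3),np.round(R.T@E[:3,:3],3).tolist())
E
```

```text
t 0.1 pos [0.2165 0.5054 0.219 ] F [-0.9  1.1  0.4] w 0.0941 toolx [-0.    -0.001 -1.   ] jaw ang 1.166 q [ 1.1   0.3   1.52 -0.    1.32 -0.07]
[[-0.     0.394  0.919]
 [-0.001  0.919 -0.394]
 [-1.    -0.001 -0.   ]]
shift mm [ -80.7 -396.3  434.6]
312.18413283502724 323.46057800660674 201.30505214097784 -0.04584562136909382 cam in tool [-0.166 -0.    -0.066] [[-0.001, -0.226, 0.974], [1.0, 0.001, 0.001], [-0.001, 0.974, 0.226]]
```

```bash
python3 -m handwheel '[[[-20,-24,31],0,-1],[[-40,-54,70],0,-1],[[-60,-84,109],0,-1],[[-80,-114,148],0,-1],[[-100,-144,187],0,-1]]'
python3 -m handwheel '[[[0,-30,39],0,-1],[[0,-60,78],0,-1],[[0,-90,117],0,-1],[[0,-120,156],0,-1],[[0,-150,195],0,-1]]'
python3 -c "
from h import *
st();to([.51,-.02,.32])"
```

```text
time_s: 0.6
ee_pos: [0.3264, 0.3077, 0.315]
eef_rot: [-1.674, 1.57, -2.078]
force: [0.8, 0.2, -0.1]
grip_width: 0.0938
time_s: 1.1
ee_pos: [0.4471, 0.0911, 0.3151]
eef_rot: [-1.7, 1.57, -2.105]
force: [0.5, 1.1, 0.7]
grip_width: 0.0945
t 1.1 pos [0.4471 0.0911 0.3151] F [0.5 1.1 0.7] w 0.0945 toolx [-0.001 -0.001 -1.   ] jaw ang 1.166 q [ 0.12  0.03  1.62 -0.    1.5  -1.04]
shift mm [ -4.8 -77.4 101.5]
```

```bash
python3 -m handwheel '[[[-1,-15,20],0.14,-1],[[-2,-31,40],0.28,-1],[[-3,-46,61],0.42,-1],[[-4,-62,81],0.56,-1],[[-5,-77,101],0.70,-1]]'
python3 -m handwheel '[[[0,0,0],0.14,-0.1],[[0,0,0],0.2,-0.1],[[0,0,0],0.2,-0.1],[[0,0,0],0.2,-0.1],[[0,0,0],0.2,-0.1]]'
python3 - <<'E'
from h import *
st();i=camera_info("wrist");p,d=camera("wrist");cv2.imwrite("pics/w1.png",p);np.save("w1.npy",d);np.savez("w1i.npz",**i)
E
```

```text
time_s: 1.6
ee_pos: [0.51, -0.0205, 0.32]
eef_rot: [-1.286, 1.569, -2.397]
force: [-0.1, -0.4, -0.4]
grip_width: 0.0941
time_s: 2.1
ee_pos: [0.5099, -0.0204, 0.3199]
eef_rot: [-1.189, 1.569, -2.498]
force: [0.0, 0.3, 0.1]
grip_width: 0.0576
t 2.1 pos [ 0.5099 -0.0204  0.3199] F [0.  0.3 0.1] w 0.0576 toolx [-0.001 -0.001 -1.   ] jaw ang 0.262 q [-0.11  0.15  1.47 -0.    1.52 -0.37]
```

View pics/w1.png

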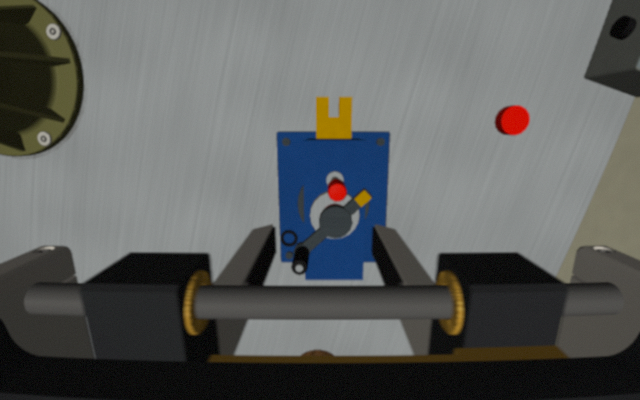

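Wrist view: the clamp is square to the image, with the notch slot at (334,105), the pin head at (337,190), the hub at (335,221) and the handle at about (300,262).

```bash
python3 - <<'E'
from h import *
p=cv2.imread("pics/w1.png");d=np.load("w1.npy");i=dict(np.load("w1i.npz"))
h=cv2.cvtColor(p,cv2.COLOR_BGR2HSV)
def reg(m,box):
    x0,y0,x1,y1=box;z=np.zeros_like(m);z[y0:y1,x0:x1]=m[y0:y1,x0:x1];return z
red=reg(cv2.inRange(h,(0,150,60),(8,255,255)),(310,160,360,210))
v,u=np.nonzero(red);print("red",u.mean(),v.mean(),u.min(),u.max(),v.min(),v.max())
# top face via depth
P=np.array([bydepth(i,a,b,d[b,a]) for a,b in zip(u,v) if d[b,a]>0]);print("zmax",np.percentile(P[:,2],[5,50,95]))
T=P[P[:,2]>np.percentile(P[:,2],95)-.006];print("head top ctr",T.mean(0),np.ptp(T,axis=0),len(T))
y=reg(cv2.inRange(h,(18,120,60),(32,255,255)),(300,85,370,140))
for r in range(96,140,3):
    c=np.nonzero(y[r])[0]; 
    if len(c):
        g=np.split(c,np.nonzero(np.diff(c)>1)[0]+1);print(r,[(q[0],q[-1]) for q in g],[np.round(onplane(i,x,r,.035)[:2],4) for x in (c[0]-.5,c[-1]+.5)])
v,u=np.nonzero(y);Q=np.array([bydepth(i,a,b,d[b,a])[2] for a,b in zip(u,v)]);print("yel z",np.median(Q))
# slot
for c in range(328,342,2):
    k=np.nonzero(y[:,c])[0];print(c,k.min(),np.round(onplane(i,c,k.min()-.5,.035),4))
# all points above .1: cloud
a=np.array([[*bydepth(i,x,yy,d[yy,x]),x,yy] for yy in range(150,290) for x in range(270,390) if d[yy,x]>0])
H=a[(a[:,2]>.165)&(a[:,4]>225)];print("handle hi",len(H),H.mean(0),np.ptp(H,axis=0))
hub=a[(a[:,2]>.118)&(a[:,2]<.15)&(a[:,4]>200)&(a[:,4]<240)];print("hub z",np.percentile(hub[:,2],[5,50,95]),len(hub),hub.mean(0))
E
```

```text
red 336.452296819788 190.35689045936397 328 345 179 200
zmax [0.15961265 0.17419511 0.17535685]
head top ctr [ 0.52156101 -0.01388356  0.1741633 ] [0.01737614 0.01818283 0.00605937] 249
99 [(np.int64(316), np.int64(328)), (np.int64(339), np.int64(351))] [array([0.4711, 0.0789]), array([0.5192, 0.0919])]
102 [(np.int64(316), np.int64(328)), (np.int64(339), np.int64(351))] [array([0.4721, 0.0751]), array([0.5203, 0.0881])]
105 [(np.int64(316), np.int64(328)), (np.int64(339), np.int64(351))] [array([0.4731, 0.0712]), array([0.5214, 0.0842])]
108 [(np.int64(316), np.int64(328)), (np.int64(339), np.int64(351))] [array([0.4741, 0.0673]), array([0.5225, 0.0803])]
111 [(np.int64(316), np.int64(328)), (np.int64(339), np.int64(351))] [array([0.4752, 0.0634]), array([0.5236, 0.0765])]
114 [(np.int64(316), np.int64(328)), (np.int64(339), np.int64(350))] [array([0.4762, 0.0594]), array([0.5234, 0.0722])]
117 [(np.int64(316), np.int64(350))] [array([0.4773, 0.0555]), array([0.5245, 0.0683])]
120 [(np.int64(316), np.int64(350))] [array([0.4783, 0.0516]), array([0.5257, 0.0643])]
123 [(np.int64(316)
[... 354 characters left out ...]
np.int64(351))] [array([0.4836, 0.0316]), array([0.5328, 0.0449])]
138 [(np.int64(317), np.int64(350))] [array([0.486 , 0.0279]), array([0.5325, 0.0405])]
yel z 0.03540198819226387
328 99 [0.4876 0.0841 0.035 ]
330 117 [0.4967 0.0614 0.035 ]
332 117 [0.4994 0.0622 0.035 ]
334 117 [0.5021 0.0629 0.035 ]
336 117 [0.5048 0.0636 0.035 ]
338 117 [0.5075 0.0644 0.035 ]
340 97 [0.5029 0.091  0.035 ]
handle hi 1910 [ 5.16761306e-01 -1.83184634e-02  3.35536920e-01  3.42868063e+02
  2.62495288e+02] [6.75522332e-02 1.24138014e-01 2.54530808e-01 1.19000000e+02
 6.30000000e+01]
hub z [0.12716398 0.13109765 0.13271847] 1217 [ 5.34029746e-01 -5.56942847e-02  1.30635310e-01  3.35906327e+02
  2.20383730e+02]
```

```bash
python3 -c "
from h import *
st();to([.5216,-.0139,.155])"
```

```text
t 2.15 pos [ 0.51   -0.0204  0.3199] F [-0.3 -0.2  0.4] w 0.054 toolx [-0.001 -0.001 -1.   ] jaw ang 0.262 q [-0.11  0.15  1.47 -0.    1.52 -0.37]
shift mm [164.9  13.2  -3.3]
```

```bash
python3 -m handwheel '[[[30,13,-3],0,-0.1],[[65,13,-3],0,-0.1],[[100,13,-3],0,-0.1],[[135,13,-3],0,-0.1],[[165,13,-3],0,-0.1]]' 25
python3 -c "
from h import *
st();to([.5216,-.0139,.155])"
python3 -m handwheel '[[[0,0,0],0,0],[[0,0,0],0,0.4],[[0,0,0],0,1],[[0,0,0],0,1],[[0,0,0],0,1]]' 25
python3 -c "
from h import *
st();i=camera_info('wrist');p,d=camera('wrist');cv2.imwrite('pics/w2.png',p)"
```

```text
time_s: 2.65
ee_pos: [0.5211, -0.0141, 0.1533]
eef_rot: [-1.371, 1.569, -2.679]
force: [0.0, -1.0, -1.2]
grip_width: 0.0517
t 2.65 pos [ 0.5211 -0.0141  0.1533] F [ 0.  -1.  -1.2] w 0.0517 toolx [-0.002 -0.001 -1.   ] jaw ang 0.263 q [-0.1   0.3   1.68 -0.    1.16 -0.36]
shift mm [-1.7  0.5 -0.1]
time_s: 3.15
ee_pos: [0.5215, -0.0141, 0.1544]
eef_rot: [-0.307, 1.57, -1.615]
force: [-0.4, 0.5, 6.1]
grip_width: 0.0198
t 3.15 pos [ 0.5215 -0.0141  0.1544] F [-0.4  0.5  6.1] w 0.0198 toolx [-0.    -0.001 -1.   ] jaw ang 0.263 q [-0.1   0.3   1.68 -0.    1.16 -0.36]
```

View pics/w2.png

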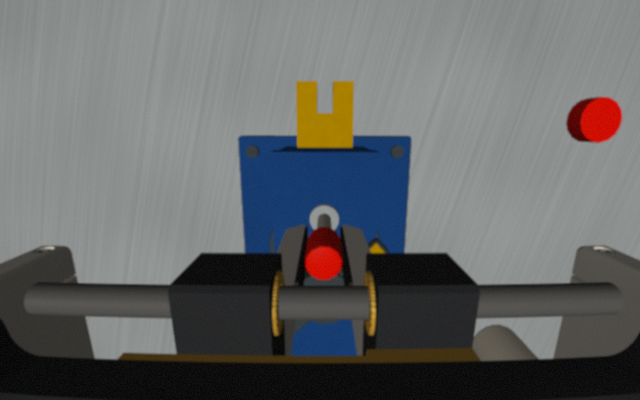

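```bash
python3 -m handwheel '[[[-6,0,0],0,1],[[-16,0,0],0,1],[[-28,0,0],0,1],[[-40,0,0],0,1],[[-50,0,0],0,1]]' 30
python3 -c "
from h import *
st();i=camera_info('wrist');to([.4994,.0698,.2044])"
```

```text
time_s: 3.7
ee_pos: [0.5217, -0.0141, 0.2059]
eef_rot: [0.404, 1.569, -0.903]
force: [0.2, 0.7, -1.8]
grip_width: 0.0195
t 3.7 pos [ 0.5217 -0.0141  0.2059] F [ 0.2  0.7 -1.8] w 0.0195 toolx [ 0.001 -0.001 -1.   ] jaw ang 0.263 q [-0.1   0.25  1.62 -0.    1.27 -0.36]
shift mm [  1.3   0.3 -86.8]
```

Now I move over the notch and look from there.

```bash
python3 -m handwheel '[[[0,0,-20],0,1],[[0,0,-45],0,1],[[0,0,-70],0,1],[[0,0,-87],0,1],[[0,0,-87],0,1]]' 30
python3 -m handwheel '[[[10,0,0],0,1],[[25,0,0],0,1],[[40,0,0],0,1],[[50,0,0],0,1],[[50,0,0],0,1]]' 30
python3 -c "
from h import *
st();i=camera_info('wrist');np.savez('w3i.npz',**i);p,d=camera('wrist');cv2.imwrite('pics/w3.png',p)
print('notch px',proj(i,[.4994,.0698,.035]),'head px',proj(i,[*get_obs()['ee_pos'][:2],get_obs()['ee_pos'][2]+.0196]))
s,d=camera('scene');cv2.imwrite('pics/s3.png',cv2.resize(s[160:260,290:410],None,fx=5,fy=5))
cv2.imwrite('pics/w3c.png',cv2.resize(p[60:340,220:440],None,fx=2,fy=2))
"
```

```text
time_s: 4.2
ee_pos: [0.4987, 0.0713, 0.2064]
eef_rot: [0.683, 1.569, -0.623]
force: [-0.6, -0.9, -1.3]
grip_width: 0.0192
time_s: 4.7
ee_pos: [0.4983, 0.0707, 0.1549]
eef_rot: [-1.031, 1.569, -2.337]
force: [-0.4, -0.0, -1.9]
grip_width: 0.0195
t 4.7 pos [0.4983 0.0707 0.1549] F [-0.4 -0.  -1.9] w 0.0195 toolx [-0.001 -0.001 -1.   ] jaw ang 0.264 q [ 0.07  0.26  1.73 -0.    1.15 -0.2 ]
notch px (np.float64(324.82911607627364), np.float64(201.4657379385665)) head px (np.float64(325.0269529166873), np.float64(262.8535896329658))
```

View pics/w3c.png

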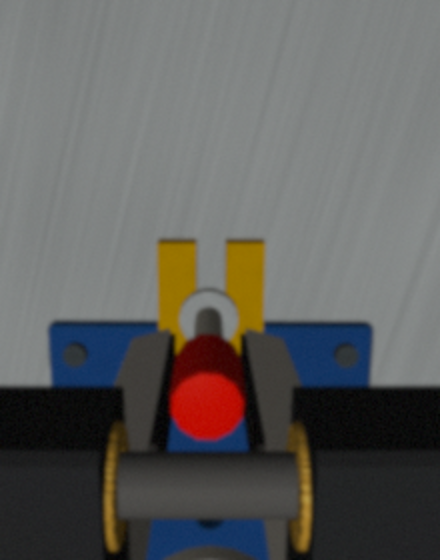

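View pics/s3.png

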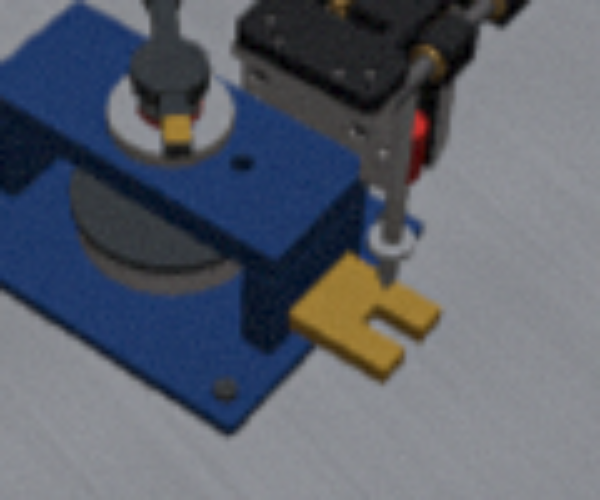

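```bash
python3 -m handwheel '[[[0,1,1],0,1],[[8,1,1],0,1],[[18,1,1],0,1],[[25,1,1],0,1],[[25,1,1],0,1]]' 30
python3 -c "
from h import *
st();i=camera_info('wrist');p,d=camera('wrist');to([.4994,.0698,.0994])
cv2.imwrite('pics/w4c.png',cv2.resize(p[60:340,220:440],None,fx=2,fy=2))
"
```

```text
time_s: 5.3
ee_pos: [0.4997, 0.0703, 0.1302]
eef_rot: [-0.859, 1.569, -2.165]
force: [0.4, -0.2, -1.3]
grip_width: 0.0194
t 5.3 pos [0.4997 0.0703 0.1302] F [ 0.4 -0.2 -1.3] w 0.0194 toolx [-0.001 -0.001 -1.   ] jaw ang 0.265 q [ 0.07  0.3   1.75 -0.    1.1  -0.2 ]
shift mm [31.5 -0.7  0.3]
```

View pics/w4c.png

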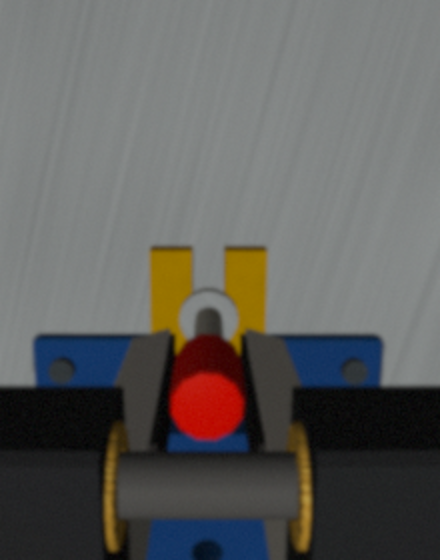

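Collar (208) and slot (208.5) now line up in the crop, so I lower the pin.

```bash
python3 -m handwheel '[[[8,0,0],0,1],[[16,0,0],0,1],[[22,0,0],0,1],[[27,0,0],0,1],[[27,0,0],0,1]]' 30
python3 -m handwheel '[[[1,0,0],0,1],[[2,0,0],0,1],[[3,0,0],0,1],[[4,0,0],0,1],[[4,0,0],0,1]]' 30
python3 -c "
from h import *
st()"
```

```text
time_s: 5.85
ee_pos: [0.4997, 0.0702, 0.1032]
eef_rot: [-0.979, 1.569, -2.285]
force: [-0.7, -0.1, -1.7]
grip_width: 0.0199
time_s: 6.35
ee_pos: [0.4998, 0.0702, 0.0994]
eef_rot: [-0.785, 1.57, -2.092]
force: [-0.0, 0.9, 0.8]
grip_width: 0.0195
t 6.35 pos [0.4998 0.0702 0.0994] F [-0.   0.9  0.8] w 0.0195 toolx [-0.001 -0.001 -1.   ] jaw ang 0.265 q [ 0.07  0.34  1.77 -0.    1.03 -0.2 ]
```

```bash
python3 -m handwheel '[[[0.5,0,0],0,1],[[1,0,0],0,1],[[1,0,0],0,1],[[1,0,0],0,1],[[1,0,0],0,1]]' 20
python3 -c "
from h import *
st()"
```

```text
time_s: 6.85
ee_pos: [0.5001, 0.0703, 0.0992]
eef_rot: [-0.003, 1.57, -1.309]
force: [-3.0, 0.2, 10.3]
grip_width: 0.0198
t 6.85 pos [0.5001 0.0703 0.0992] F [-3.   0.2 10.3] w 0.0198 toolx [ 0.    -0.001 -1.   ] jaw ang 0.265 q [ 0.07  0.34  1.77 -0.    1.03 -0.2 ]
```

```bash
python3 -m handwheel '[[[0,0,0],0,0.4],[[0,0,0],0,0.2],[[0,0,0],0,0],[[0,0,0],0,0],[[-5,0,0],0,0]]' 20
python3 -m handwheel '[[[-20,0,0],0,0],[[-50,0,0],0,0],[[-90,0,0],0,0],[[-130,0,0],0,0],[[-150,0,0],0,0]]' 20
python3 -c "
from h import *
st();i=camera_info('wrist');to([.52,-.04,.29])"
```

```text
time_s: 7.35
ee_pos: [0.4998, 0.0702, 0.1038]
eef_rot: [-0.912, 1.569, -2.218]
force: [-1.1, 0.6, -0.1]
grip_width: 0.0471
time_s: 7.85
ee_pos: [0.5004, 0.0705, 0.2577]
eef_rot: [1.073, 1.567, -0.233]
force: [0.7, -0.2, -0.2]
grip_width: 0.0468
t 7.85 pos [0.5004 0.0705 0.2577] F [ 0.7 -0.2 -0.2] w 0.0468 toolx [ 0.003 -0.001 -1.   ] jaw ang 0.265 q [ 0.07  0.17  1.59 -0.    1.38 -0.2 ]
shift mm [-32.1  -9.9 111.8]
```

```bash
python3 -m handwheel '[[[-15,-3,20],0,0],[[-30,-7,45],0,0],[[-50,-12,70],0,0],[[-62,-15,90],0,0],[[-62,-15,90],0,0]]' 20
python3 - <<'E'
from h import *
st();i=camera_info('wrist');p,d=camera('wrist');cv2.imwrite('pics/w5.png',p);np.save('w5.npy',d);np.savez('w5i.npz',**i)
cv2.imwrite('pics/w5c.png',cv2.resize(p[80:290,240:420],None,fx=2.8,fy=2.8))
# handle top by depth in a window between the fingers
H=[]
for y in range(225,290):
    for x in range(280,330):
        if d[y,x]>0:
            q=bydepth(i,x,y,d[y,x])
            if .15<q[2]<.185: H.append([*q,x,y])
H=np.array(H);print(len(H),np.percentile(H,[2,50,98],axis=0).round(4));T=H[H[:,2]>.17];print("top",len(T),T.mean(0).round(4),np.ptp(T,axis=0).round(4))
hub=np.array([[*bydepth(i,x,y,d[y,x]),x,y] for y in range(190,250) for x in range(310,360) if d[y,x]>0]);hub=hub[(hub[:,2]>.126)&(hub[:,2]<.136)]
print("hub/arm z",np.percentile(hub[:,2],[5,50,95]))
E
```

```text
time_s: 8.35
ee_pos: [0.5097, -0.022, 0.3216]
eef_rot: [1.086, 1.564, -0.222]
force: [-0.2, 0.2, 0.3]
grip_width: 0.0469
t 8.35 pos [ 0.5097 -0.022   0.3216] F [-0.2  0.2  0.3] w 0.0469 toolx [ 0.006 -0.001 -1.   ] jaw ang 0.263 q [-0.11  0.15  1.47 -0.    1.52 -0.38]
321 [[ 4.964e-01 -1.121e-01  1.515e-01  2.920e+02  2.504e+02]
 [ 5.043e-01 -1.007e-01  1.743e-01  2.990e+02  2.610e+02]
 [ 5.127e-01 -9.600e-02  1.774e-01  3.070e+02  2.710e+02]]
top 214 [ 5.045000e-01 -1.036000e-01  1.749000e-01  2.987383e+02  2.643318e+02] [1.72e-02 1.76e-02 8.10e-03 1.60e+01 1.60e+01]
hub/arm z [0.12828455 0.13103003 0.13258691]
```

View pics/w5c.png

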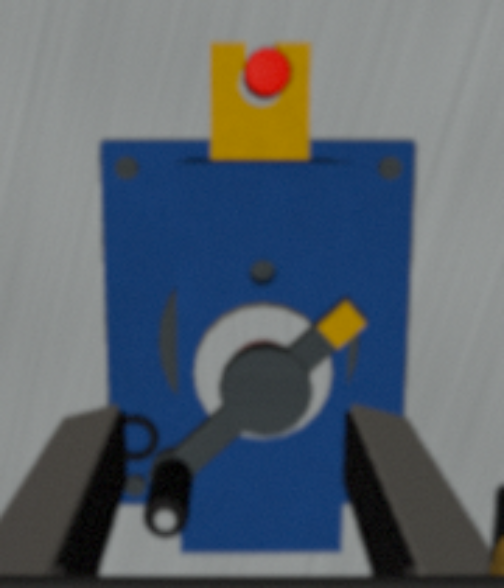

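The pin stands in the notch on its collar, with its head at crop (268,72). The bore is empty, and the red band still shows at (260,345). Axis ≈ (.5334,-.0575), crank ≈ 1.62. Next I go to the handle.

```bash
python3 -m handwheel '[[[10,-5,20],0,0],[[30,-13,40],0,0],[[50,-20,60],0,0],[[70,-26,78],0,0],[[80,-26,78],0,0]]' 20
python3 -c "
from h import *
st();to([.5045,-.1036,.153])"
```

```text
time_s: 8.9
ee_pos: [0.5041, -0.1033, 0.238]
eef_rot: [1.227, 1.569, -0.082]
force: [-0.1, 0.3, 0.2]
grip_width: 0.0472
t 8.9 pos [ 0.5041 -0.1033  0.238 ] F [-0.1  0.3  0.2] w 0.0472 toolx [ 0.001 -0.    -1.   ] jaw ang 0.262 q [-0.27  0.21  1.6   0.    1.34 -0.54]
shift mm [85.   0.2  0.3]
```

```bash
python3 -m handwheel '[[[20,0,0],0,0],[[45,0,0],0,0],[[68,0,0],0,0],[[84,0,0],0,0],[[84,0,0],0,0]]' 6
python3 -m handwheel '[[[0,0,0],0,0.3],[[0,0,0],0,0.6],[[0,0,0],0,1],[[0,0,0],0,1],[[0,0,0],0,1]]' 6
python3 -c "
from h import *
st()"
```

```text
time_s: 9.4
ee_pos: [0.5033, -0.1017, 0.152]
eef_rot: [-2.293, 1.568, 2.682]
force: [-0.2, 0.1, 0.2]
grip_width: 0.047
time_s: 9.9
ee_pos: [0.5037, -0.1017, 0.1525]
eef_rot: [-2.61, 1.569, 2.365]
force: [1.2, 0.8, 1.4]
grip_width: 0.0176
t 9.9 pos [ 0.5037 -0.1017  0.1525] F [1.2 0.8 1.4] w 0.0176 toolx [-0.001  0.001 -1.   ] jaw ang 0.263 q [-0.27  0.29  1.7   0.    1.15 -0.53]
```

```bash
cat >> h.py <<'E'
C=np.array([.5334,-.0575]);YAW=.263;OFF=np.array([-.0008,.0019])
def crank():
    a=get_obs()["ee_pos"][:2]-OFF-C; th=np.arctan2(a[1],a[0])-YAW
    return th,np.hypot(*a),(5.512-th)%(2*np.pi)
def rows(step,n=5,dz=0):
    st();th,r,cr=crank();print("theta",round(th,3),"r",round(r,4),"crank",round(cr,3))
    o=get_obs()["ee_pos"];R=toolR()
    for k in range(1,n+1):
        t=th+YAW+step*k;p=np.array([*(C+OFF+.055*np.array([np.cos(t),np.sin(t)])),o[2]+dz*k]);print(np.round(R.T@(p-o)*1000,1))
E
python3 -c "
from h import *
rows(.15,7)"
```

```text
t 9.9 pos [ 0.5037 -0.1017  0.1525] F [1.2 0.8 1.4] w 0.0176 toolx [-0.001  0.001 -1.   ] jaw ang 0.263 q [-0.27  0.29  1.7   0.    1.15 -0.53]
theta -2.394 r 0.0544 crank 1.623
[-0.   5.6  6. ]
[-0.  12.4 10.6]
[-0.  19.9 14.2]
[-0.  27.8 16.6]
[-0.  35.9 17.8]
[-0.1 44.1 17.8]
[-0.1 52.3 16.6]
```

```bash
python3 -m handwheel '[[[0,5.6,6],0,1],[[0,12.4,10.6],0,1],[[0,20,14.2],0,1],[[0,28,16.6],0,1],[[0,36,17.8],0,1]]' 6
python3 -c "
from h import *
rows(.08,6)"
```

```text
time_s: 10.4
ee_pos: [0.5425, -0.1104, 0.1527]
eef_rot: [-1.898, 1.567, 3.077]
force: [-1.0, 1.6, 3.2]
grip_width: 0.0177
t 10.4 pos [ 0.5425 -0.1104  0.1527] F [-1.   1.6  3.2] w 0.0177 toolx [-0.004  0.    -1.   ] jaw ang 0.262 q [-0.27  0.37  1.59 -0.    1.19 -0.53]
theta -1.654 r 0.0557 crank 0.883
[-0.   4.5 -0.5]
[-0.   8.8 -0.7]
[-0.  13.2 -1.2]
[-0.1 17.5 -2.1]
[-0.1 21.8 -3.3]
[-0.1 25.9 -4.8]
```

```bash
python3 -m handwheel '[[[0,4.5,-0.5],0,1],[[0,8.8,-0.7],0,1],[[0,13.2,-1.2],0,1],[[0,17.5,-2.1],0,1],[[0,17.5,-2.1],0,1]]' 6
python3 -c "
from h import *
rows(.06,5)"
```

```text
time_s: 10.9
ee_pos: [0.5596, -0.1041, 0.1534]
eef_rot: [-1.615, 1.569, -2.923]
force: [1.1, -1.1, 5.3]
grip_width: 0.0179
t 10.9 pos [ 0.5596 -0.1041  0.1534] F [ 1.1 -1.1  5.3] w 0.0179 toolx [-0.002 -0.    -1.   ] jaw ang 0.262 q [-0.25  0.4   1.54 -0.    1.2  -0.51]
theta -1.326 r 0.0555 crank 0.555
[-0.   3.1 -1.4]
[-0.   6.2 -2.5]
[-0.   9.2 -3.8]
[-0.  12.2 -5.2]
[-0.  15.  -6.8]
```

```bash
python3 -m handwheel '[[[0,3.1,-1.4],0,1],[[0,6.2,-2.5],0,1],[[0,9.2,-3.8],0,1],[[0,12.2,-5.2],0,1],[[0,12.2,-5.2],0,1]]' 6
python3 -c "
from h import *
rows(.06,5)"
```

```text
time_s: 11.4
ee_pos: [0.5706, -0.0961, 0.1539]
eef_rot: [-0.98, 1.569, -2.289]
force: [-0.3, -2.3, 5.1]
grip_width: 0.0176
t 11.4 pos [ 0.5706 -0.0961  0.1539] F [-0.3 -2.3  5.1] w 0.0176 toolx [-0.001 -0.001 -1.   ] jaw ang 0.262 q [-0.23  0.42  1.51 -0.    1.21 -0.49]
theta -1.081 r 0.0555 crank 0.31
[-0.   2.6 -2.1]
[-0.   5.4 -3.9]
[-0.   8.  -5.9]
[-0.  10.5 -8. ]
[ -0.   12.9 -10.3]
```

```bash
python3 -m handwheel '[[[0,2.6,-2.1],0,1],[[0,5.4,-3.9],0,1],[[0,8,-5.9],0,1],[[0,10.5,-8],0,1],[[0,10.5,-8],0,1]]' 6
python3 -c "
from h import *
rows(.06,5)"
```

```text
time_s: 11.9
ee_pos: [0.5791, -0.0849, 0.1535]
eef_rot: [-1.051, 1.57, -2.359]
force: [3.5, 1.5, -2.4]
grip_width: 0.0179
t 11.9 pos [ 0.5791 -0.0849  0.1535] F [ 3.5  1.5 -2.4] w 0.0179 toolx [-0. -0. -1.] jaw ang 0.263 q [-0.21  0.44  1.49 -0.    1.21 -0.47]
theta -0.826 r 0.055 crank 0.055
[-0.   2.4 -2.3]
[-0.   4.6 -4.7]
[-0.   6.6 -7.3]
[ -0.    8.5 -10. ]
[ -0.   10.3 -12.8]
```

The vertical force flipped, so the drop may have happened. I check the hub and handle heights and the red band.

```bash
cat > chk.py <<'E'
from h import *
import sys
n=sys.argv[1]
i=camera_info("scene");p,d=camera("scene")
u,v=proj(i,[C[0],C[1],.125]);print("hub px",u,v)
u,v=int(u),int(v)
Z=np.array([[*bydepth(i,x,y,d[y,x]),x,y] for y in range(v-30,v+25) for x in range(u-25,u+40) if d[y,x]>0])
r=np.hypot(Z[:,0]-C[0],Z[:,1]-C[1])
hub=Z[(r<.018)&(Z[:,2]>.105)];print("scene hub z hist",np.histogram(hub[:,2],bins=np.arange(.105,.2,.004))[0])
print("hub top median",np.percentile(hub[:,2],[50,75,90]).round(4))
cr=p[v-45:v+45,u-50:u+70];cv2.imwrite(f"pics/s_{n}.png",cv2.resize(cr,None,fx=5,fy=5,interpolation=cv2.INTER_CUBIC))
h=cv2.cvtColor(p[v-6:v+20,u-15:u+15],cv2.COLOR_BGR2HSV);print("red px",int(((cv2.inRange(h,(0,110,40),(8,255,255))|cv2.inRange(h,(172,110,40),(180,255,255)))>0).sum()))
i=camera_info("wrist");p,d=camera("wrist");u,v=map(int,proj(i,[C[0],C[1],.125]));print("wrist hub px",u,v)
Z=np.array([[*bydepth(i,x,y,d[y,x])] for y in range(max(v-40,0),min(v+40,400)) for x in range(max(0,u-40),min(640,u+40)) if d[y,x]>0])
if len(Z):
    r=np.hypot(Z[:,0]-C[0],Z[:,1]-C[1]);q=Z[(r<.016)&(Z[:,2]<.15)][:,2];print("wrist hub z",len(q),np.percentile(q,[10,50,90]).round(4) if len(q) else None)
E
python3 chk.py a
```

```text
hub px 323.79617375299847 174.04836219865973
scene hub z hist [ 13  13   5   9  10  14 111   3   0   0   0   0   0   0   0   0   0   0
   0   0   0   0   0]
hub top median [0.13   0.1314 0.1322]
red px 17
wrist hub px 265 173
wrist hub z 2178 [0.1314 0.1322 0.1331]
```

View pics/s_a.png

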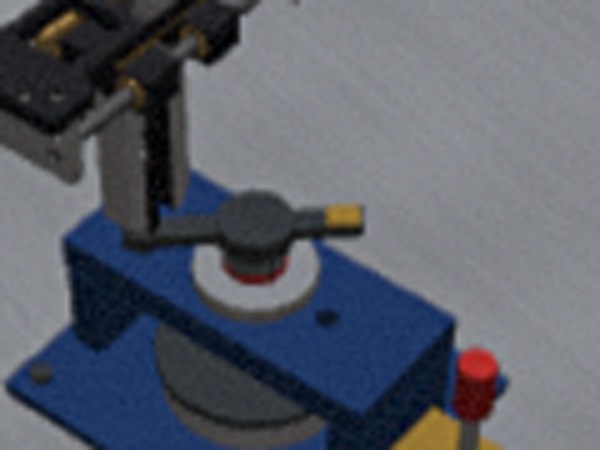

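Not dropped yet: the red band still shows at (255,270) and the hub is at .132. I carry on backward.

```bash
python3 -m handwheel '[[[0,2.4,-2.3],0,1],[[0,4.6,-4.7],0,1],[[0,6.6,-7.3],0,1],[[0,8.5,-10],0,1],[[0,8.5,-10],0,1]]' 5
python3 chk.py b; python3 -c "
from h import *
rows(.06,5)"
```

```text
time_s: 12.5
ee_pos: [0.5847, -0.0728, 0.1536]
eef_rot: [-1.384, 1.57, -2.692]
force: [-0.0, -2.3, -2.3]
grip_width: 0.0177
hub px 323.79617375299847 174.04836219865973
scene hub z hist [ 5 11  8 10 78 47  0  0  0  0  0  0  0  0  0  0  0  0  0  0  0  0  0]
hub top median [0.124  0.1253 0.1258]
red px 0
wrist hub px 252 189
wrist hub z 1970 [0.1252 0.126  0.1268]
t 12.6 pos [ 0.5846 -0.0729  0.1536] F [ 1.4 -0.7 -3.3] w 0.0181 toolx [-0.  0. -1.] jaw ang 0.263 q [-0.19  0.45  1.48 -0.    1.22 -0.45]
theta -0.584 r 0.0548 crank 6.096
[-0.   1.9 -2.7]
[-0.   3.4 -5.6]
[-0.   4.8 -8.6]
[ -0.    6.  -11.7]
[ -0.    7.  -14.8]
```

It dropped: the hub went from .1322 to .126 and the red band is gone. I follow it down with a light grip so it seats, then recheck.

```bash
python3 -m handwheel '[[[1.5,0,0],0,1],[[3,0,0],0,1],[[4.5,0,0],0,1],[[6,0,0],0,1],[[6,0,0],0,1]]' 4
python3 chk.py c; python3 -c "
from h import *
rows(-.06,5)"
```

```text
time_s: 13.1
ee_pos: [0.5851, -0.0728, 0.1484]
eef_rot: [1.41, 1.569, 0.102]
force: [-0.1, -0.6, 5.5]
grip_width: 0.0178
hub px 323.79617375299847 174.04836219865973
scene hub z hist [ 5  5  6 10 86 39  0  0  0  0  0  0  0  0  0  0  0  0  0  0  0  0  0]
hub top median [0.124  0.125  0.1259]
red px 0
wrist hub px 249 190
wrist hub z 2070 [0.1251 0.1259 0.1267]
t 13.2 pos [ 0.585  -0.0728  0.1483] F [0.3 0.4 4.9] w 0.0176 toolx [ 0.001  0.    -1.   ] jaw ang 0.263 q [-0.19  0.45  1.49  0.    1.2  -0.45]
theta -0.58 r 0.0552 crank 6.092
[-0.  -2.   2.6]
[-0.  -4.1  5.2]
[-0.  -6.3  7.7]
[-0.  -8.6 10. ]
[ -0.  -11.1  12.2]
```

```bash
cat > rel.py <<'E'
from h import *
def rel(i,d,tag):
    u,v=map(int,proj(i,[C[0],C[1],.12]))
    Z=np.array([bydepth(i,x,y,d[y,x]) for y in range(max(v-70,0),min(v+70,400)) for x in range(max(0,u-70),min(640,u+70)) if d[y,x]>0])
    r=np.hypot(Z[:,0]-C[0],Z[:,1]-C[1])
    b=Z[(r>.023)&(r<.03)&(abs(Z[:,2]-.1)<.006),2];g=Z[(r>.038)&(r<.06)&(abs(Z[:,2]-.09)<.004),2];q=Z[(r<.015)&(Z[:,2]>.108)&(Z[:,2]<.15),2]
    print(tag,"boss",len(b),np.median(b).round(5),"bridge",len(g),np.median(g).round(5),"hub",len(q),np.median(q).round(5),"hub-boss mm",round(1000*(np.median(q)-np.median(b)),2),"hub-bridge",round(1000*(np.median(q)-np.median(g)),2))
if __name__=="__main__":
    rel(dict(np.load("w1i.npz")),np.load("w1.npy"),"w1");rel(dict(np.load("w5i.npz")),np.load("w5.npy"),"w5")
E
cat > now.py <<'E'
from rel import *
for n in ("wrist","scene"):
    i=camera_info(n);p,d=camera(n);rel(i,d,n)
E
python3 rel.py; python3 now.py
```

```text
w1 boss 330 0.10043 bridge 1917 0.09047 hub 478 0.1317 hub-boss mm 31.27 hub-bridge 41.23
w5 boss 416 0.10043 bridge 2044 0.09048 hub 479 0.13154 hub-boss mm 31.11 hub-bridge 41.06
wrist boss 1343 0.10043 bridge 4615 0.09045 hub 1822 0.12584 hub-boss mm 25.41 hub-bridge 35.39
scene boss 92 0.09878 bridge 345 0.08903 hub 88 0.12484 hub-boss mm 26.06 hub-bridge 35.82
```

```bash
python3 -m handwheel '[[[0,-2,2.6],0,1],[[0,-4,5.2],0,1],[[0,-6.3,7.7],0,1],[[0,-8.6,10],0,1],[[0,-8.6,10],0,1]]' 6
python3 now.py; python3 -c "
from h import *
rows(-.12,5,-.00015)"
```

```text
time_s: 13.8
ee_pos: [0.5789, -0.0852, 0.1481]
eef_rot: [0.892, 1.571, -0.416]
force: [-3.1, 2.3, 1.1]
grip_width: 0.0178
wrist boss 1527 0.1005 bridge 4656 0.09042 hub 1890 0.12564 hub-boss mm 25.14 hub-bridge 35.22
scene boss 95 0.09902 bridge 370 0.08903 hub 81 0.12417 hub-boss mm 25.15 hub-bridge 35.13
t 13.9 pos [ 0.5789 -0.085   0.1481] F [-2.1  0.9  0.1] w 0.0178 toolx [ 0. -0. -1.] jaw ang 0.263 q [-0.21  0.44  1.5  -0.    1.2  -0.47]
theta -0.829 r 0.0549 crank 0.058
[ 0.2 -5.1  4.2]
[  0.3 -10.6   7.7]
[  0.5 -16.6  10.6]
[  0.6 -22.9  12.7]
[  0.8 -29.3  14. ]
```

```bash
python3 -m handwheel '[[[0.2,-5.1,4.2],0,1],[[0.3,-10.6,7.7],0,1],[[0.5,-16.6,10.6],0,1],[[0.6,-23,12.7],0,1],[[0.8,-29.3,14],0,1]]' 6
python3 now.py; python3 -c "
from h import *
rows(-.15,5,-.00019)"
```

```text
time_s: 14.4
ee_pos: [0.5539, -0.1061, 0.1472]
eef_rot: [2.505, 1.57, 1.197]
force: [1.5, 7.5, 0.7]
grip_width: 0.018
wrist boss 2012 0.10048 bridge 5694 0.09047 hub 1998 0.12499 hub-boss mm 24.51 hub-bridge 34.51
scene boss 93 0.09864 bridge 386 0.08905 hub 82 0.1242 hub-boss mm 25.56 hub-bridge 35.15
t 14.5 pos [ 0.5534 -0.1065  0.1472] F [-4.3  3.6  1.4] w 0.0178 toolx [-0.001  0.    -1.   ] jaw ang 0.262 q [-0.26  0.4   1.56 -0.    1.18 -0.52]
theta -1.446 r 0.055 crank 0.675
[ 0.2 -8.2  0.4]
[  0.4 -16.4  -0.4]
[  0.6 -24.4  -2.4]
[  0.8 -32.   -5.6]
[  1.  -39.   -9.9]
```

```bash
python3 -m handwheel '[[[0.2,-8.2,0.4],0,1],[[0.4,-16.4,-0.4],0,1],[[0.6,-24.4,-2.4],0,1],[[0.8,-32,-5.6],0,1],[[1,-39,-10],0,1]]' 6
python3 -c "
from h import *
rows(-.15,5,-.00019)"
```

```text
time_s: 15.0
ee_pos: [0.5133, -0.1072, 0.1465]
eef_rot: [1.298, 1.569, -0.011]
force: [6.4, 4.3, -1.3]
grip_width: 0.0181
t 15.0 pos [ 0.5133 -0.1072  0.1465] F [ 6.4  4.3 -1.3] w 0.0181 toolx [ 0.002 -0.    -1.   ] jaw ang 0.262 q [-0.28  0.32  1.68  0.    1.15 -0.54]
theta -2.191 r 0.0551 crank 1.42
[ 0.2 -6.3 -5.3]
[  0.4 -11.8 -11.5]
[  0.5 -16.3 -18.4]
[  0.7 -19.7 -25.9]
[  0.9 -21.9 -33.8]
```

```bash
python3 -m handwheel '[[[0.2,-6.3,-5.3],0,1],[[0.4,-11.8,-11.5],0,1],[[0.5,-16.3,-18.4],0,1],[[0.7,-19.7,-26],0,1],[[0.9,-22,-33.8],0,1]]' 6
python3 now.py;python3 -c "
from h import *
rows(-.15,5,-.00019)"
```

```text
time_s: 15.5
ee_pos: [0.4839, -0.0806, 0.1458]
eef_rot: [1.123, 1.566, -0.186]
force: [9.5, 1.2, -4.3]
grip_width: 0.0177
wrist boss 1337 0.10048 bridge 2775 0.09047 hub 1684 0.12316 hub-boss mm 22.67 hub-bridge 32.69
scene boss 91 0.09889 bridge 449 0.08913 hub 89 0.12158 hub-boss mm 22.68 hub-bridge 32.45
t 15.6 pos [ 0.4835 -0.0799  0.1458] F [ 3.5  4.5 -1. ] w 0.0183 toolx [ 0.004 -0.    -1.   ] jaw ang 0.262 q [-0.24  0.24  1.78  0.    1.12 -0.5 ]
theta -2.945 r 0.0548 crank 2.174
[ 0.2 -1.2 -8.1]
[  0.4  -1.  -16.4]
[  0.5   0.5 -24.5]
[  0.7   3.1 -32.3]
[  0.9   6.9 -39.6]
```

```bash
python3 -m handwheel '[[[0.2,-1.2,-8.1],0,1],[[0.4,-1,-16.4],0,1],[[0.5,0.5,-24.5],0,1],[[0.7,3.1,-32.3],0,1],[[0.9,6.9,-39.6],0,1]]' 6
python3 -c "
from h import *
rows(-.15,5,-.00019)"
```

```text
time_s: 16.1
ee_pos: [0.48, -0.0406, 0.1449]
eef_rot: [0.973, 1.566, -0.336]
force: [2.0, -5.4, -3.0]
grip_width: 0.0182
t 16.1 pos [ 0.48   -0.0406  0.1449] F [ 2.  -5.4 -3. ] w 0.0182 toolx [ 0.005 -0.002 -1.   ] jaw ang 0.262 q [-0.16  0.23  1.8  -0.    1.11 -0.42]
theta 2.601 r 0.0547 crank 2.911
[ 0.2  4.5 -6.9]
[  0.4  10.2 -12.8]
[  0.6  16.8 -17.8]
[  0.8  24.  -21.8]
[  1.   31.7 -24.7]
```

```bash
python3 -m handwheel '[[[0.2,4.5,-6.9],0,1],[[0.4,10.2,-12.8],0,1],[[0.6,16.8,-17.8],0,1],[[0.8,24,-21.8],0,1],[[1,31.7,-24.7],0,1]]' 6
python3 -c "
from h import *
rows(-.15,5,-.00019)"
```

```text
time_s: 16.6
ee_pos: [0.5044, -0.008, 0.1439]
eef_rot: [0.924, 1.567, -0.385]
force: [-4.1, -3.3, 3.2]
grip_width: 0.0181
t 16.6 pos [ 0.5044 -0.008   0.1439] F [-4.1 -3.3  3.2] w 0.0181 toolx [ 0.004 -0.001 -1.   ] jaw ang 0.262 q [-0.09  0.28  1.74 -0.    1.12 -0.35]
theta 1.843 r 0.0554 crank 3.669
[ 0.2  8.2 -1.3]
[ 0.4 16.4 -1.7]
[ 0.6 24.6 -0.8]
[ 0.9 32.6  1.2]
[ 1.1 40.2  4.4]
```

```bash
python3 -m handwheel '[[[0.2,8.2,-1.3],0,1],[[0.4,16.4,-1.7],0,1],[[0.6,24.6,-0.8],0,1],[[0.8,32.6,1.2],0,1],[[1,40.2,4.4],0,1]]' 6
python3 now.py;python3 -c "
from h import *
rows(-.15,5,-.00019)"
```

```text
time_s: 17.1
ee_pos: [0.5448, -0.0011, 0.1432]
eef_rot: [1.094, 1.568, -0.214]
force: [-2.6, -2.0, -1.8]
grip_width: 0.0179
wrist boss 38 0.1004 bridge 1690 0.09043 hub 7 0.11969 hub-boss mm 19.28 hub-bridge 29.26
scene boss 57 0.0987 bridge 315 0.089 hub 0 nan hub-boss mm nan hub-bridge nan
t 17.2 pos [ 0.5457 -0.0013  0.1433] F [3.  2.7 6.4] w 0.0179 toolx [ 0.005 -0.001 -1.   ] jaw ang 0.262 q [-0.07  0.36  1.62 -0.    1.15 -0.33]
theta 1.072 r 0.0559 crank 4.44
[0.2 6.5 5.2]
[ 0.5 12.7 10.7]
[ 0.7 18.  17. ]
[ 0.9 22.3 24.1]
[ 1.1 25.4 31.7]
  return _methods._mean(a, axis=axis, dtype=dtype,
  ret = ret.dtype.type(ret / rcount)
```

```bash
python3 -m handwheel '[[[0.2,6.5,5.2],0,1],[[0.4,12.7,10.7],0,1],[[0.7,18,17],0,1],[[0.9,22.3,24],0,1],[[1.1,25.4,31.7],0,1]]' 6
python3 -c "
from h import *
rows(-.15,5,-.00019)"
```

```text
time_s: 17.7
ee_pos: [0.5788, -0.0251, 0.1423]
eef_rot: [1.366, 1.566, 0.058]
force: [-2.8, 4.7, 4.3]
grip_width: 0.018
t 17.7 pos [ 0.5788 -0.0251  0.1423] F [-2.8  4.7  4.3] w 0.018 toolx [ 0.005  0.    -1.   ] jaw ang 0.263 q [-0.11  0.43  1.53  0.    1.18 -0.37]
theta 0.321 r 0.0554 crank 5.191
[0.2 1.6 8.1]
[ 0.4  2.4 16.3]
[ 0.6  2.  24.6]
[ 0.8  0.3 32.6]
[ 1.  -2.5 40.4]
```

```bash
python3 -m handwheel '[[[0.2,1.6,8.1],0,1],[[0.4,2.4,16.3],0,1],[[0.6,2,24.6],0,1],[[0.8,0.3,32.6],0,1],[[1,-2.5,40.4],0,1]]' 6
python3 now.py;python3 -c "
from h import *
rows(-.075,6,-.0001)"
```

```text
time_s: 18.2
ee_pos: [0.5877, -0.065, 0.1415]
eef_rot: [1.403, 1.564, 0.095]
force: [2.2, 4.9, 0.8]
grip_width: 0.0175
wrist boss 1663 0.10048 bridge 3783 0.09043 hub 1758 0.11802 hub-boss mm 17.54 hub-bridge 27.59
scene boss 89 0.09905 bridge 331 0.08884 hub 85 0.11624 hub-boss mm 17.19 hub-bridge 27.4
t 18.3 pos [ 0.5874 -0.0661  0.1416] F [ 1.8 -3.4  2.4] w 0.0179 toolx [ 0.007 -0.001 -1.   ] jaw ang 0.262 q [-0.17  0.46  1.49  0.    1.19 -0.44]
theta -0.452 r 0.0558 crank 5.964
[ 0.1 -2.7  3.3]
[ 0.2 -4.9  6.8]
[ 0.3 -7.3 10.1]
[  0.4 -10.   13.2]
[  0.5 -12.9  16.1]
[  0.5 -16.1  18.8]
```

```bash
python3 -m handwheel '[[[0.1,-2.7,3.3],0,1],[[0.2,-4.9,6.8],0,1],[[0.3,-7.3,10.1],0,1],[[0.4,-10,13.2],0,1],[[0.4,-10,13.2],0,1]]' 7
python3 -m handwheel '[[[0,0,0],0,1],[[0,0,0],0,1],[[0,0,0],0,1],[[0,0,0],0,1],[[0,0,0],0,1]]' 7
python3 now.py;python3 chk.py z;python3 -c "
from h import *
rows(-.075,1)"
```

```text
time_s: 18.8
ee_pos: [0.5814, -0.082, 0.1414]
eef_rot: [1.133, 1.563, -0.176]
force: [2.8, -2.0, 1.9]
grip_width: 0.0182
time_s: 19.3
ee_pos: [0.5814, -0.0821, 0.1413]
eef_rot: [1.108, 1.563, -0.202]
force: [3.3, -2.9, 1.8]
grip_width: 0.0182
wrist boss 1862 0.10046 bridge 4640 0.09046 hub 1852 0.11763 hub-boss mm 17.17 hub-bridge 27.17
scene boss 85 0.09872 bridge 379 0.08903 hub 85 0.11604 hub-boss mm 17.32 hub-bridge 27.02
hub px 323.79617375299847 174.04836219865973
scene hub z hist [ 8 10 85 33  0  0  0  0  0  0  0  0  0  0  0  0  0  0  0  0  0  0  0]
hub top median [0.1158 0.117  0.1175]
red px 0
wrist hub px 256 179
wrist hub z 2114 [0.1168 0.1176 0.1184]
t 19.5 pos [ 0.5814 -0.0821  0.1414] F [ 2.7 -3.1  0.5] w 0.0176 toolx [ 0.008 -0.001 -1.   ] jaw ang 0.262 q [-0.2   0.45  1.5   0.    1.18 -0.46]
theta -0.76 r 0.0555 crank 6.272
[-0.  -3.3  2.5]
```

View pics/s_z.png

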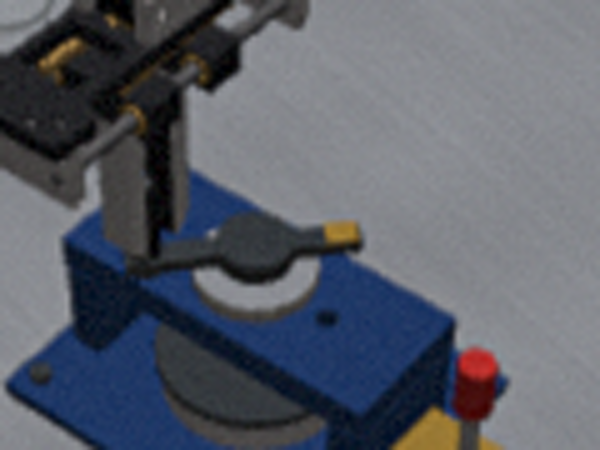

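The final view shows the hub low with no red band, the handle still in the jaws, and the pin upright at (477,385). I hand the job in.

```bash
python3 -c "
from h import *
print(hand_in());st()"
```

```text
the job is handed in; nothing more can be done
None
the job is handed in; nothing more can be done
```

I carried out the whole sequence and handed it in at about 19.5 s, still gripping the handle at 7 N; no verdict is reported.

- **Pin:** I drew it straight up and lowered it into the yellow notch, where a push of about 10 N met firm contact. It was still standing there in the last picture. After I let go it may lean by about 1–2°, which is near the measuring noise.
- **Drop:** Turning the crank back, the spindle dropped between crank +0.06 and -0.19. The hub fell from 0.132 to 0.126 m and the red band disappeared.
- **Full turn:** I then turned forward to crank ≈ 6.27. That is 6.22 to 6.46 rad past the drop, against 6.28 for one turn. The hub top sits 17.2 mm above the boss, against 25.4 mm after the drop, so it went down 8.2 mm.

**Checks that disagreed:**
- The hub fell only about 6.3 mm at the drop, not the 8 mm described. The absolute spindle height is therefore uncertain by about 1 mm, although its fall per turn matches the thread.
- I never located the exact drop angle more closely than that 0.24 rad range.

I did not re-measure the other bench items at the end. The arm touched only the pin and the handle, as far as the forces and pictures showed.

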